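# Sign on at the till: dip the staff pass, then hold it over the contactless pad

## Task

Sign on with the blue staff pass: pick it up by its black grip, slide its blade into the slot reader until the white line across the blade is at the slot's mouth, and keep it there for a second. Then draw it out, carry it up and over the row of goods (green carton and two jars) to the low contactless pad on its other side, and finish while holding it there: level, in line with the pad's stripes, its brass chip centred over the ring and hovering about 15 mm above the pad. The pass must never touch the pad, and the goods and the tape roll must stay where they are.

Things in the scene. Friction and masses are not known exactly. Their poses are not given: they have to be found in the camera images.
- staff_pass: Loose staff pass, about 60 g: blue flat blade 90 x 50 x 4 mm (x, y, z), upright black grip at its rear, 30 mm long (x), 12 mm thick (y), centred at x = -22 mm, top 41 mm above the underside: pinch it across the 12 mm. Origin: centre of the underside; x points to the front edge (x = +45 mm), z up. White line across the top at x = +10 mm; brass chip, 18 mm diameter, at x = +27 mm.
- pass_tip (a point): Point on the pass: middle of the blade's front edge (x = +45 mm, y = 0, 2 mm above the underside); axes as the pass.
- pass_chip (a point): Point on the pass: on its underside, straight below the centre of the brass chip (x = +27 mm); axes as the pass.
- slot_reader: Fixed slot reader, a grey box with a black top, 70 x 90 x 64 mm (x, y, z). Origin: centre of its underside; x points into the slot; the front face lies at x = -35 mm. The level slot in the front face is 58 mm wide, 9 mm high (z = 40 to 49 mm) and 50 mm deep, with yellow lines above and below it.
- slot_mouth (a point): Centre of the slot's opening, in the plane of the front face, 44.5 mm above the worktop; x points straight into the slot, z up. White line at the mouth = pass_tip 35 mm inside, at x = +35 mm here.
- tap_pad: Contactless pad, a low black and grey square 80 x 80 x 20 mm, fixed to the worktop, with a white ring in the middle and white stripes along its x axis. Origin: centre of its underside.
- pad_mark (a point): Centre of the ring, on the pad's top face, 20 mm above the worktop; x along the white stripes, z up.
- carton_green: Loose open green carton of bars, 95 x 110 x 60 mm, first of the row of goods between reader and pad. Origin: centre of its underside.
- jar_white: Loose sweet jar with a white lid, 64 mm diameter, 100 mm high, second in the row. Origin: centre of its underside.
- jar_red: Loose sweet jar with a red lid, 64 mm diameter, 100 mm high, last in the row. Origin: centre of its underside.
- tape_roll: Loose roll of brown tape lying flat, about 92 mm across and 48 mm high. Origin: centre of its underside.
There are look-alikes about, which are no part of the job. There is more than one size of the staff_pass; the one meant has the size given above.

How it is judged:
By the outcome, as a careful person would: the job done as asked, in the order asked, and still so for the second after the job is handed in, while the arm keeps its last pose, push and grip.
It also fails if it takes over 67 s, if anything falls off the work surface, if the arm or the gripper's body presses on something with over 40 N, if the wrist force passes 120 N, or if a joint passes its speed limit or range.

## Robot

A 6-joint arm with a two-finger parallel gripper is mounted at the origin on a cart in front of the work surface, level with it; the furniture and walls round the work are solid. World frame = base frame: x ahead of the robot, y to its left, z up, the work surface at z = 0. Lengths are in m, angles in degrees, forces in N, time in s.
With the tool pointing down it reaches from about 0.4 to 0.825 m from the base axis. Payload 7 kg.
Tool frame: the origin (TCP) lies at the very end of the fingers, on their centre line; the grasp point (between the pads) lies 19 mm behind it; x points along the fingers, z is the direction in which the jaws open and shut, and the axes are right-handed (so a half turn about x gives the same grasp; the last joint's range is limited). The gripper opens to 88 mm and grips with 3 to 60 N. Pads are 19 mm wide; open, the fingers measure 130 mm over their backs; the gripper's body (78 mm by 193 mm) begins 47 mm behind the grasp point.
Start: joints at [93.054, 20.546, 0.682, 0, -70.136, -16.507], TCP at [0.157, 0.656, 0.227] pointing down, gripper open.
Joint ranges: [-176.03, 176.03], [-82.01, 121.73], [-58.28, 71.71], [-173.87, 95.51], [-174.79, -0.11], [-173.66, 173.66]. Speed limits (degrees/s): [136.94, 136.94, 172.46, 180, 180, 180].

## Interface

Orientations are given as [roll, pitch, yaw] about the fixed x, y, z axes, in that order (R = Rz(yaw) Ry(pitch) Rx(roll)).
In Python, from plant import sensors, cams, workorder gives the robot as it stands. The module is installed in compiled form; this text tells all that it offers.
- The arm moves only by the shell command python3 -m handwheel 'ROWS' [OPENING] [FORCE]. ROWS is JSON, one flat list of numbers, 4 for each row, row after row: the shift along the tool's x, y, z in cm, then the turn about the tool's x in degrees. A call has exactly 10 rows; each row is the pose to reach, as a shift and turn from the pose commanded when the call began, along the tool's axes at that moment; what a row does not reach only later rows make up. A row lasts 1/8 s, in which the tool goes at most 62.5 mm and 10.7 degrees, less where a joint would pass 70% of its speed; a pose out of reach is approached as far as the arm can. A call with a gripper value outside its range is refused whole. OPENING is the finger opening in cm, from 0 to 8.76, set as the call begins (- or left out, the last holds). The fingers move at their own pace and stop on an object; FORCE is the grip in N (left out, the last holds). Time passes only in rows, so rows that repeat a pose let the fingers close, or fill a call up. It gives the time, the measured TCP pose, the force and the opening at its end, in the units of the state.
- sensors.get_state(): the state, without advancing time (a new reading comes with each control period).
- cams.capture(name): name is "side" or "top"; returns a dict with "image" (400x640x3 uint8, red, green, blue), "fov_y" (degrees; the focal length in pixels is half the picture's height over the tangent of half this angle, whatever the lens; pixels are square), "cx", "cy" (the principal point, pixels), "xyz" and "rotation" of the camera in the world. Camera axes: x right, y down, z forward; pixel columns grow to the right and rows downward; lengths in m; the calibration is good to about 2 mm. A picture is of the moment at which its call begins. There is no depth.
- workorder.close_job(): hands the job in, once; it reports no verdict.
The state is a dict: "time_s": time; "joints": joint angles; "qd": joint speeds; "joint_torque": joint torques, N m; "tcp_pos": TCP position; "eef_rot": TCP orientation; "contact_force": force on the tool from outside, world axes, zero at the start; "moment": the same for the moment, N m; "gripper_width": finger opening in m.
Only numpy, scipy, OpenCV 4.12 (cv2) and the standard library are available. Lean on these libraries where they do the work, as an engineer would, in place of code of your own. Each camera call takes 0.05 s, during which the arm holds its last target.

## Working session

There is one attempt and no reset: what is moved stays moved. The work goes in short steps, Python scripts to look and compute and a shell command to move; the robot and the scene stay as the last step left them, time stands still between calls to the robot, and variables do not carry over. Pictures are saved under pics/ and viewed, and the job is handed in when it is done.

```bash
mkdir -p pics; python3 - <<'E'
from plant import sensors,cams
import cv2,numpy as np
s=sensors.get_state()
for k,v in s.items(): print(k,np.round(v,4).tolist())
for n in("side","top"):
    c=cams.capture(n); cv2.imwrite(f"pics/{n}0.png",c["image"][:,:,::-1])
    print(n,c["fov_y"],c["cx"],c["cy"],c["xyz"],np.round(c["rotation"],4).tolist(),[k for k in c])
E
```

```text
time_s 0.0
joints [93.0545, 20.59, 0.6333, -0.021, -70.1357, -16.5082]
qd [0.0162, 0.1287, -0.0274, 0.0032, 0.0278, -0.0184]
joint_torque [0.0019, -58.2725, 29.3055, 6.9973, 0.007, -0.0002]
tcp_pos [0.1569, 0.656, 0.2256]
eef_rot [4.4393, 89.9055, -99.0216]
contact_force [-0.1995, 0.0225, 0.8086]
moment [0.0726, 0.0266, 0.039]
gripper_width 0.0874
side 51.83643343016255 324.0668835414258 192.5567004317079 [ 1.35823512 -0.56371539  0.89576234] [-128.6307, -0.2232, 57.5164] ['image', 'fov_y', 'cx', 'cy', 'xyz', 'rotation']
top 45.95356199251431 327.6000681380955 197.87467550343285 [ 0.22070554 -0.00473553  1.39183183] [-168.9851, -0.1985, -91.481] ['image', 'fov_y', 'cx', 'cy', 'xyz', 'rotation']
```

View pics/side0.png

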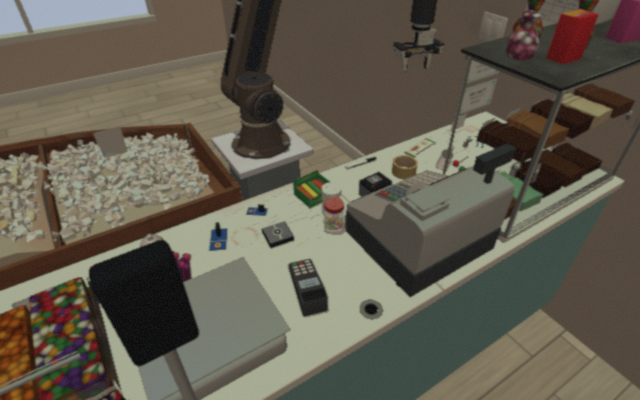

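View pics/top0.png

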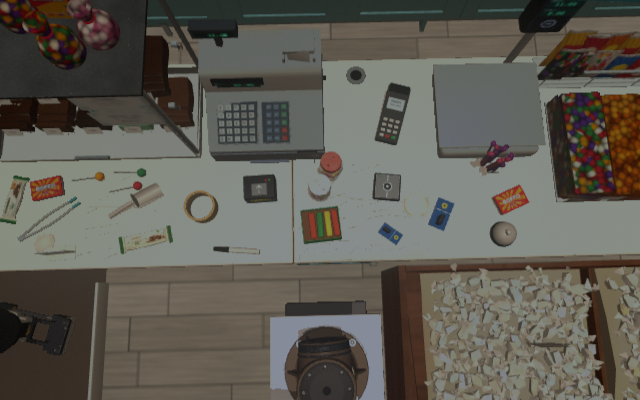

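```bash
cat > h.py <<'E'
import numpy as np,cv2
from scipy.spatial.transform import Rotation as R
from plant import sensors,cams
def cap(n,out=None):
    c=cams.capture(n)
    c["M"]=R.from_euler("xyz",c["rotation"],degrees=True).as_matrix()
    c["f"]=200/np.tan(np.radians(c["fov_y"]/2))
    if out: cv2.imwrite(out,c["image"][:,:,::-1])
    return c
def ray(c,uv):
    d=np.array([(uv[0]-c["cx"])/c["f"],(uv[1]-c["cy"])/c["f"],1.]); return c["M"]@d
def onz(c,uv,z):
    d=ray(c,uv); o=np.array(c["xyz"]); return o+d*(z-o[2])/d[2]
def proj(c,p):
    q=c["M"].T@(np.array(p)-c["xyz"]); return np.array([c["cx"]+c["f"]*q[0]/q[2],c["cy"]+c["f"]*q[1]/q[2]])
def crop(c,x0,y0,x1,y1,k,out):
    cv2.imwrite(out,cv2.resize(c["image"][y0:y1,x0:x1,::-1],None,fx=k,fy=k,interpolation=cv2.INTER_CUBIC))
def tcp(): s=sensors.get_state(); return np.array(s["tcp_pos"]),R.from_euler("xyz",s["eef_rot"],degrees=True).as_matrix(),s
E
python3 - <<'E'
from h import *
t=cap("top");s=cap("side")
crop(t,370,160,470,250,8,"pics/t1.png"); crop(t,230,150,350,250,6,"pics/t2.png")
crop(s,190,160,310,250,6,"pics/s1.png"); crop(s,290,140,450,240,5,"pics/s2.png")
for p in [(0.5,0,0),(.5,.5,0),(0,0,0),(.157,.656,.227)]: print(p,proj(t,p).round(1),proj(s,p).round(1))
E
```

```text
(0.5, 0, 0) [322.  195.2] [327.4 210.3]
(0.5, 0.5, 0) [155.4 199.3] [437.4 164.4]
(0, 0, 0) [326.2 369.8] [261.4 142.6]
(0.157, 0.656, 0.227) [ 49.8 324.2] [415.2  68.7]
```

View pics/t1.png

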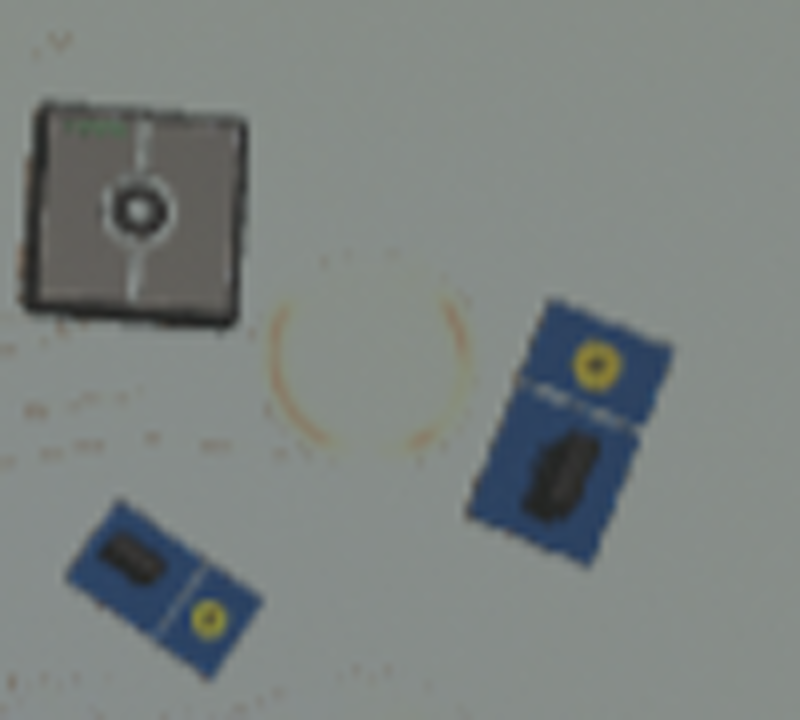

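View pics/t2.png

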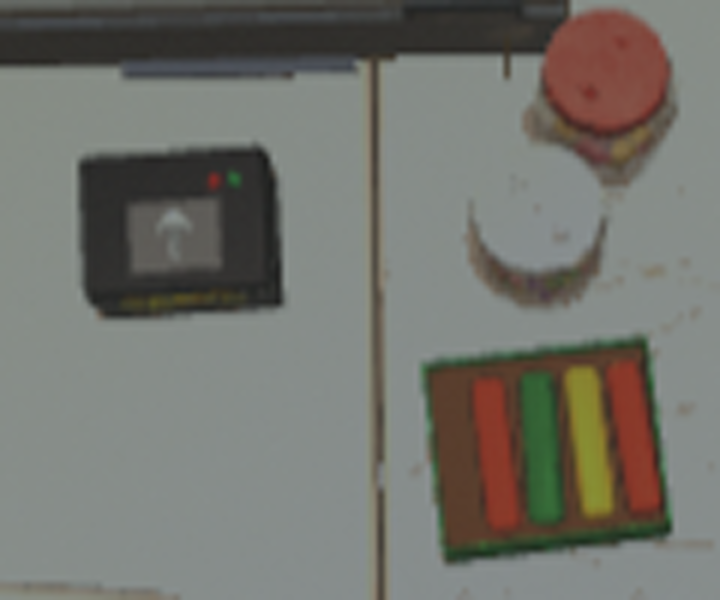

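View pics/s1.png

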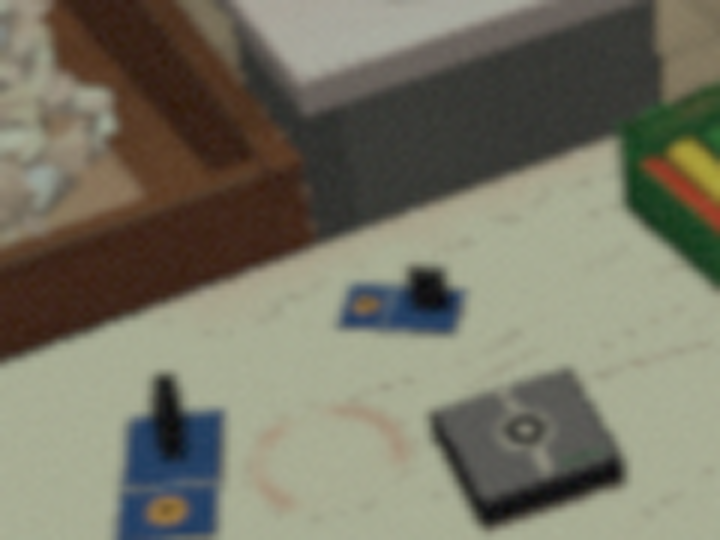

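View pics/s2.png

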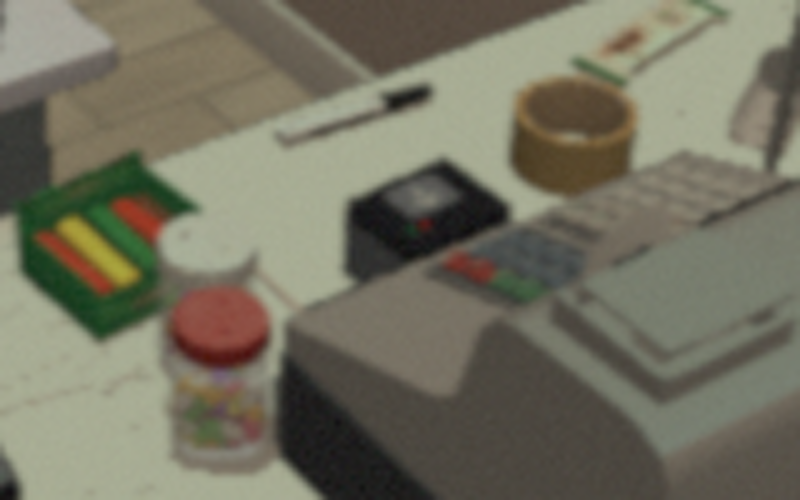

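```bash
python3 - <<'E'
from h import *
import itertools
t=cap("top");s=cap("side")
def rectfit(c,mask,box,z,name):
    x0,y0,x1,y1=box; m=np.zeros_like(mask); m[y0:y1,x0:x1]=mask[y0:y1,x0:x1]
    m=cv2.morphologyEx(m,cv2.MORPH_CLOSE,np.ones((5,5),np.uint8))
    cs,_=cv2.findContours(m,cv2.RETR_EXTERNAL,cv2.CHAIN_APPROX_NONE)
    k=max(cs,key=cv2.contourArea)[:,0,:]
    P=np.array([onz(c,p,z)[:2] for p in k])*1000
    r=cv2.minAreaRect(P.astype(np.float32)); print(name,np.round(r[0],1),np.round(r[1],1),round(r[2],2),len(k))
    return k
for nm,c in(("top",t),("side",s)):
    hsv=cv2.cvtColor(c["image"],cv2.COLOR_RGB2HSV)
    blue=cv2.inRange(hsv,(100,110,40),(125,255,255)); dark=cv2.inRange(hsv,(0,0,0),(180,255,75))
    yel=cv2.inRange(hsv,(12,110,90),(35,255,255))
    if nm=="top":
        rectfit(c,blue,(425,190,460,240),.004,"pass");rectfit(c,blue,(375,218,410,250),.004,"small")
        rectfit(c,cv2.inRange(hsv,(0,0,0),(180,255,110)),(368,165,405,208),.018,"pad"); rectfit(c,dark,(240,172,281,206),.064,"reader")
        yb=(425,190,460,220)
    else:
        rectfit(c,blue,(200,220,230,252),.004,"pass");rectfit(c,blue,(240,200,275,220),.004,"small")
        yb=(205,235,232,250)
    m=np.zeros_like(yel);x0,y0,x1,y1=yb;m[y0:y1,x0:x1]=yel[y0:y1,x0:x1]
    v,u=np.nonzero(m); print(nm,"chip px",u.mean(),v.mean(),len(u),onz(c,(u.mean(),v.mean()),.004).round(4))
# hand-read features (crop px /k + offset -.5ish)
f=lambda p,k,o:((p[0]+.5)/k-.5+o[0],(p[1]+.5)/k-.5+o[1])
T1=lambda p:f(p,8,(370,160));T2=lambda p:f(p,6,(230,150));S1=lambda p:f(p,6,(190,160));S2=lambda p:f(p,5,(290,140))
print("pad ring",onz(t,T1((139,211)),.02).round(4),onz(s,S1((525,431)),.02).round(4))
print("stripe",onz(t,T1((147,128)),.02).round(4),onz(t,T1((134,295)),.02).round(4),onz(s,S1((503,392)),.02),onz(s,S1((545,470)),.02))
print("grip top",onz(t,T1((578,450)),.041).round(4),onz(s,S1((166,382)),.041).round(4))
for p in [(80,160),(265,148),(283,302),(100,316)]: print("reader",onz(t,T2(p),.064).round(4))
for p in [(445,160),(508,212),(348,206)]: print("reader S",onz(s,S2(p),.064).round(4))
for p in [(606,70),(538,208)]: print("jar",onz(t,T2(p),.1).round(4))
for p in [(220,327),(205,246)]: print("jarS",onz(s,S2(p),.1).round(4))
for p in [(424,362),(646,340),(670,530),(446,560)]: print("carton",onz(t,T2(p),.06).round(4))
E
```

```text
pass [ 434.4 -353.3] [47.  85.7] 65.4 78
small [ 379.5 -198.5] [61.7 32.5] 53.74 50
pad [ 517.7 -192. ] [83.  83.5] 85.13 101
reader [511.8 179. ] [78.4 94.1] 2.5 109
top chip px 444.10526315789474 205.31578947368422 19 [ 0.4592 -0.3643  0.004 ]
pass [ 437.5 -354.8] [40.8 82.8] 66.3 63
small [ 384.9 -201.8] [54.9 24.8] 57.77 40
side chip px 217.33333333333334 244.73333333333332 15 [ 0.4595 -0.3659  0.004 ]
pad ring [ 0.5193 -0.194   0.02  ] [ 0.5193 -0.1953  0.02  ]
stripe [ 0.551  -0.1986  0.02  ] [ 0.4875 -0.1906  0.02  ] [ 0.48755017 -0.19153851  0.02      ] [ 0.5495085  -0.19969555  0.02      ]
grip top [ 0.4222 -0.3458  0.041 ] [ 0.4108 -0.3413  0.041 ]
reader [0.5488 0.2272 0.064 ]
reader [0.5525 0.138  0.064 ]
reader [0.4767 0.1297 0.064 ]
reader [0.4721 0.217  0.064 ]
reader S [0.4846 0.2201 0.064 ]
reader S [0.5541 0.2186 0.064 ]
reader S [0.4916 0.1318 0.064 ]
jar [ 0.5774 -0.0269  0.1   ]
jar [0.5115 0.0067 0.1   ]
jarS [ 0.5853 -0.0342  0.1   ]
jarS [0.5149 0.0011 0.1   ]
carton [0.4466 0.0631 0.06  ]
carton [ 0.4546 -0.0431  0.06  ]
carton [ 0.3634 -0.0517  0.06  ]
carton [0.3519 0.0542 0.06  ]
```

```bash
cat >> h.py <<'E'
def edge(c,a,b,half=4,n=40,trim=.12):
    """subpixel edge line near segment a-b (pixels): max-gradient along the normal, robust line; returns two end points"""
    g=cv2.GaussianBlur(cv2.cvtColor(c["image"],cv2.COLOR_RGB2GRAY).astype(np.float32),(0,0),.7)
    a=np.array(a,float);b=np.array(b,float);d=(b-a)/np.linalg.norm(b-a);nn=np.array([-d[1],d[0]])
    ts=np.linspace(trim,1-trim,n);o=np.arange(-half,half+.01,.1)
    pts=[]
    for t in ts:
        p=a+(b-a)*t; q=p+o[:,None]*nn
        v=cv2.remap(g,q[:,0].astype(np.float32)[None],q[:,1].astype(np.float32)[None],cv2.INTER_CUBIC)[0]
        gr=np.abs(np.gradient(v)); gr*=np.exp(-(o/half)**2)
        i=gr.argmax(); w=slice(max(0,i-8),i+9); pts.append(p+nn*(o[w]*gr[w]).sum()/gr[w].sum())
    vx,vy,x,y=cv2.fitLine(np.array(pts,np.float32),cv2.DIST_HUBER,0,.01,.01).ravel()
    l=np.array([vx,vy]);m=np.array([x,y]);res=np.abs((np.array(pts)-m)@np.array([-vy,vx]))
    return m+l*((a-m)@l),m+l*((b-m)@l),np.median(res)
def wedge(c,a,b,z,**k):
    p,q,r=edge(c,a,b,**k); P=onz(c,p,z);Q=onz(c,q,z); v=Q-P
    ang=np.degrees(np.arctan2(v[1],v[0])); return P[:2]*1000,Q[:2]*1000,ang,r
E
python3 - <<'E'
from h import *
t=cap("top");s=cap("side")
f=lambda p,k,o:((p[0]+.5)/k-.5+o[0],(p[1]+.5)/k-.5+o[1])
T1=lambda p:f(p,8,(370,160));T2=lambda p:f(p,6,(230,150));S1=lambda p:f(p,6,(190,160));S2=lambda p:f(p,5,(290,140))
def go(n,c,F,a,b,z,**k):
    P,Q,an,r=wedge(c,F(a),F(b),z,**k); print(n,((P+Q)/2).round(1),"ang",round(an,2),"res",round(float(r),2))
go("reader rear T",t,T2,(82,158),(262,148),.064)
go("reader left T",t,T2,(80,162),(84,285),.064)
go("reader front(S)",s,S2,(348,206),(445,160),.064,half=2.5)
go("reader left(S)",s,S2,(445,160),(508,212),.064,half=2.5)
go("pad far T",t,T1,(44,100),(246,118),.02)
go("pad right T",t,T1,(246,118),(236,325),.02)
go("pad left T",t,T1,(44,100),(24,308),.02)
go("pad near S",s,S1,(434,412),(570,370),.02)
go("pad rightS",s,S1,(570,370),(622,465),.02)
go("pass right T",t,T1,(674,346),(592,568),.004)
go("pass left T",t,T1,(550,298),(466,516),.004)
go("pass front T",t,T1,(550,298),(674,346),.004)
go("pass rear T",t,T1,(466,516),(592,568),.004)
go("pass right S",s,S1,(130,420),(120,535),.004,half=3)
go("pass left S",s,S1,(224,412),(216,530),.004,half=3)
p,Rm,st=tcp(); print(Rm.round(3).tolist())
E
```

```text
reader rear T [552.6 182.9] ang -88.02 res 0.13
reader left T [517.6 226.7] ang -178.32 res 0.06
reader front(S) [484.9 177.2] ang 94.94 res 0.16
reader left(S) [518.3 221.3] ang 2.26 res 0.19
pad far T [ 558.6 -198.3] ang -96.24 res 0.14
pad right T [ 514.4 -233.3] ang 173.4 res 0.07
pad left T [ 523.5 -152.3] ang 172.72 res 0.09
pad near S [ 484.7 -190.7] ang 84.67 res 0.19
pad rightS [ 528.7 -158. ] ang -6.4 res 0.19
pass right T [ 424.7 -375.5] ang 155.5 res 0.17
pass left T [ 445.1 -329.6] ang 155.73 res 0.16
pass front T [ 475.5 -371.2] ang -113.73 res 0.17
pass rear T [ 393.6 -334.4] ang -114.73 res 0.13
pass right S [ 424.9 -375. ] ang -24.52 res 0.16
pass left S [ 446.8 -331.8] ang -25.57 res 0.13
[[-0.0, 0.973, -0.233], [-0.0, -0.233, -0.973], [-1.0, -0.0, 0.0]]
```

```bash
python3 -m handwheel '[0,3.9,3.2,0, 0,7.8,6.5,0, 0,11.7,9.7,0, 0,15.6,13,0, 0,19.5,16.2,0, 0,23.3,19.4,0, 0,27.2,22.7,0, 0,31.1,25.9,0, 0,35,29.2,0, 0,38.9,32.4,0]' 5 20
python3 - <<'E'
from h import *
p,Rm,s=tcp(); print(s["time_s"],p.round(4),Rm.round(3).tolist(),np.round(s["joints"],1))
d=np.array([.4155,-.3448,.227])-p; print((Rm.T@d*100).round(2))
E
```

```text
time_s: 1.65
tcp_pos: [0.4608, 0.2495, 0.227]
eef_rot: [150.9, 89.9, 47.5]
contact_force: [1.1, -0.4, -0.8]
gripper_width: 0.05
1.65 [0.4608 0.2495 0.227 ] [[0.001, 0.973, -0.232], [0.001, -0.232, -0.973], [-1.0, 0.0, -0.001]] [ 49.9   6.2 -18.2   0.  -65.5  26.7]
[-5.000e-02  9.410e+00  5.885e+01]
```

```bash
python3 -m handwheel '[0,0.9,5.9,1.1, 0,1.9,11.8,2.2, 0,2.8,17.7,3.3, 0,3.8,23.5,4.4, 0,4.7,29.4,5.5, 0,5.6,35.3,6.6, 0,6.6,41.2,7.7, 0,7.5,47.1,8.8, 0,8.5,53,10, 0,9.4,58.8,11]' 5 20
python3 - <<'E'
from h import *
p,Rm,s=tcp(); print(s["time_s"],p.round(4),Rm.round(3).tolist(),np.round(s["joints"],1), np.degrees(np.arctan2(Rm[1,2],Rm[0,2])))
d=np.array([.4155,-.3448,.011])-p; print((Rm.T@d*100).round(2))
t=cap("top");s=cap("side")
crop(t,370,160,490,260,6,"pics/t3.png");crop(s,170,150,290,250,6,"pics/s3.png")
E
```

```text
time_s: 2.9
tcp_pos: [0.4143, -0.345, 0.2269]
eef_rot: [92.8, 89.9, -21.7]
contact_force: [1.5, 0.5, 0.8]
gripper_width: 0.0502
2.9 [ 0.4143 -0.345   0.2269] [[0.001, 0.91, -0.415], [-0.0, -0.415, -0.91], [-1.0, 0.001, -0.0]] [-18.9   7.7 -16.5   0.  -65.7  84.5] -114.49441342745173
[21.59  0.08 -0.07]
```

View pics/t3.png

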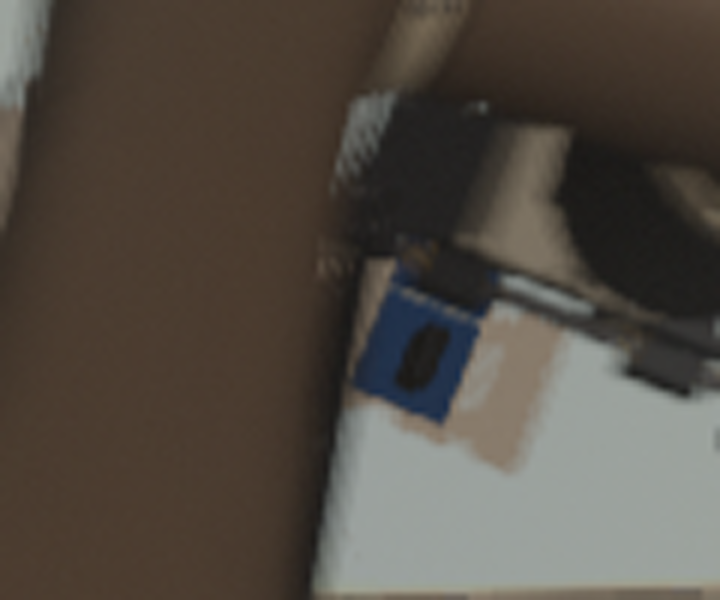

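View pics/s3.png

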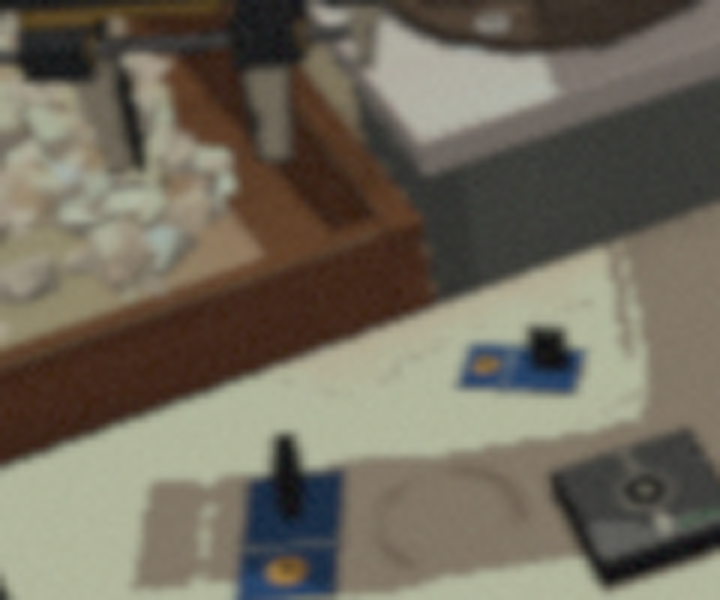

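```bash
python3 -m handwheel '[3,0.1,-0.1,0, 6.5,0.1,-0.1,0, 10,0.1,-0.1,0, 13,0.1,-0.1,0, 16,0.1,-0.1,0, 18.5,0.1,-0.1,0, 20,0.1,-0.1,0, 21,0.1,-0.1,0, 21.5,0.1,-0.1,0, 21.5,0.1,-0.1,0]' 5 20
python3 - <<'E'
from h import *
p,Rm,s=tcp(); print(p.round(4))
s=cap("side");t=cap("top")
crop(s,170,150,290,250,6,"pics/s4.png");crop(t,370,160,490,260,6,"pics/t4.png")
E
```

```text
time_s: 4.25
tcp_pos: [0.4161, -0.3425, 0.0118]
eef_rot: [85.0, 90.0, -29.5]
contact_force: [0.5, 1.3, 0.4]
gripper_width: 0.0504
[ 0.4161 -0.3425  0.0118]
```

View pics/s4.png

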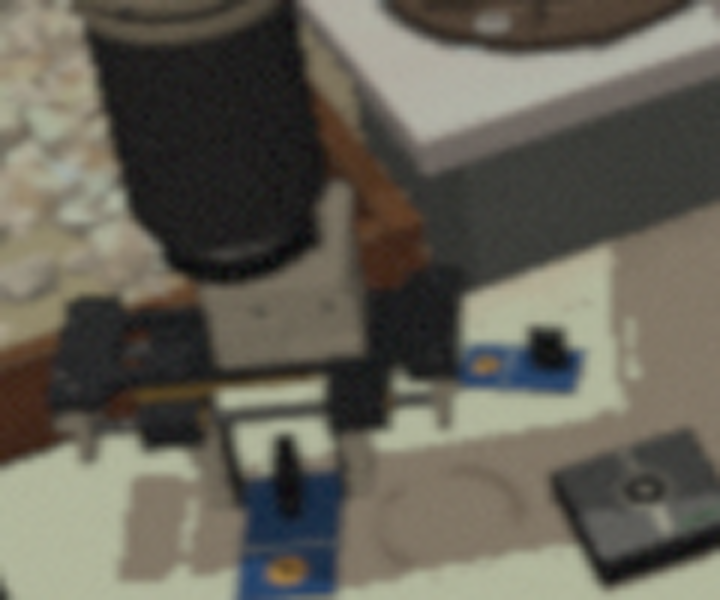

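View pics/t4.png

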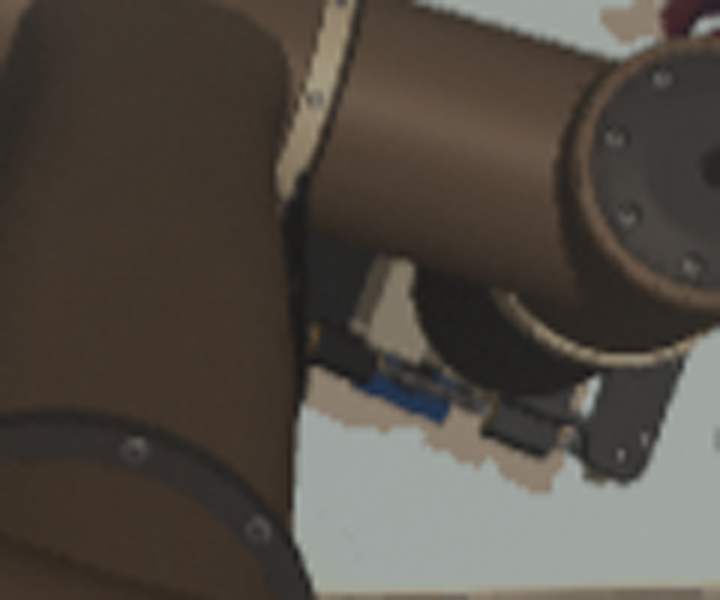

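```bash
python3 -m handwheel '[0,0,0,0, 0,0,0,0, 0,0,0,0, 0,0,0,0, 0,0,0,0, 0,0,0,0, 0,0,0,0, 0,0,0,0, 0,0,0,0, 0,0,0,0]' 0 35
python3 - <<'E'
from h import *
p,Rm,s=tcp(); print(s["time_s"],p.round(4),np.degrees(np.arctan2(Rm[1,2],Rm[0,2])),s["gripper_width"],np.round(s["contact_force"],1))
s=cap("side");crop(s,170,150,290,250,6,"pics/s5.png")
E
```

```text
time_s: 5.6
tcp_pos: [0.4159, -0.3424, 0.0116]
eef_rot: [-33.3, 90.0, -147.7]
contact_force: [-0.2, 0.1, 1.4]
gripper_width: 0.0118
5.6 [ 0.4159 -0.3424  0.0116] -114.44929086854894 0.011771842576889326 [-0.2  0.1  1.4]
```

View pics/s5.png

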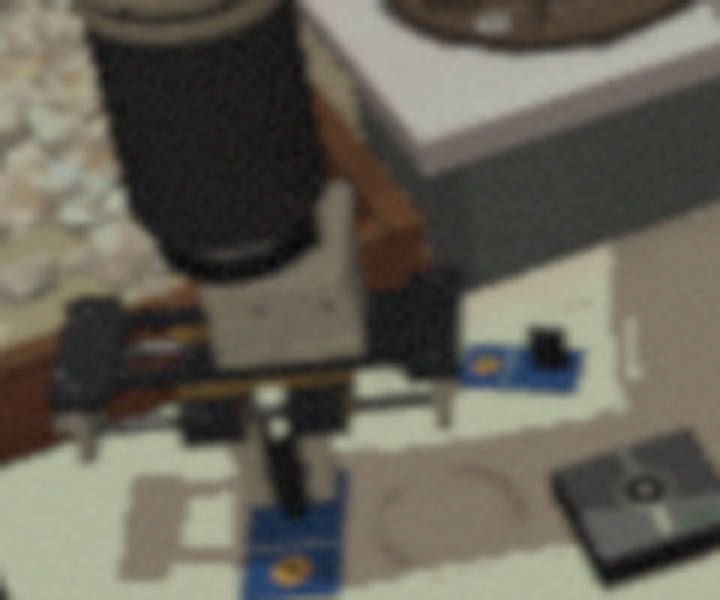

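```bash
python3 - <<'E'
from h import *
s=cap("side")
F=lambda p:((p[0]+.5)/6-.5+170,(p[1]+.5)/6-.5+150)
hsv=cv2.cvtColor(s["image"],cv2.COLOR_RGB2HSV)
yel=cv2.inRange(hsv,(10,110,90),(35,255,255));m=np.zeros_like(yel);m[238:250,208:228]=yel[238:250,208:228]
v,u=np.nonzero(m);w=(u.mean(),v.mean())
p,Rm,st=tcp();ex=Rm[:,1];ey=-Rm[:,2]
q=onz(s,w,.004)-p; print("chip rel",(q@ex).round(4),(q@ey).round(4), len(u))
for a,b in(((248,555),(341,546)),((244,599),(337,599))):
    P,Q,an,r=wedge(s,F(a),F(b),.004,half=2); mm=(P+Q)/2000-p[:2]; print("line",mm@ex[:2],mm@ey[:2],an,r)
for a,b in(((250,510),(244,594)),((343,478),(336,590))):
    P,Q,an,r=wedge(s,F(a),F(b),.004,half=2.5); mm=(P+Q)/2000-p[:2]; print("side",mm@ey[:2],an,r)
E
python3 -m handwheel '[-0.5,0,0,0, -1.5,0,0,0, -3,0,0,0, -5,0,0,0, -8,0,0,0, -11,0,0,0, -14,0,0,0, -16.5,0,0,0, -18,0,0,0, -18,0,0,0]' 
python3 - <<'E'
from h import *
t=cap("top");s=cap("side")
crop(s,170,100,290,200,6,"pics/s6.png");cv2.imwrite("pics/t6.png",t["image"][:,:,::-1])
E
```

```text
chip rel 0.0487 -0.0015 14
line 0.039124144534159314 0.0006492255786985615 77.65309881005687 0.17824716710446736
line 0.06977500541266056 -0.00014293309191520216 65.82172582876545 0.11717123936754094
side -0.024891818487688178 -24.83297113739219 0.15111004729454125
side 0.023086109492518603 -25.488334772172493 0.10884777544492284
time_s: 6.95
tcp_pos: [0.4164, -0.3426, 0.1929]
eef_rot: [96.0, 89.9, -18.5]
contact_force: [-0.2, -0.2, -1.9]
gripper_width: 0.0119
```

View pics/s6.png

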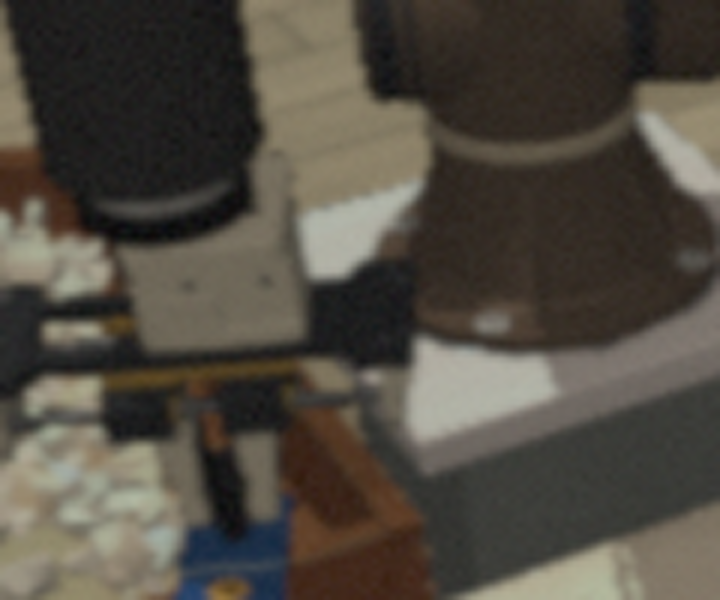

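View pics/t6.png

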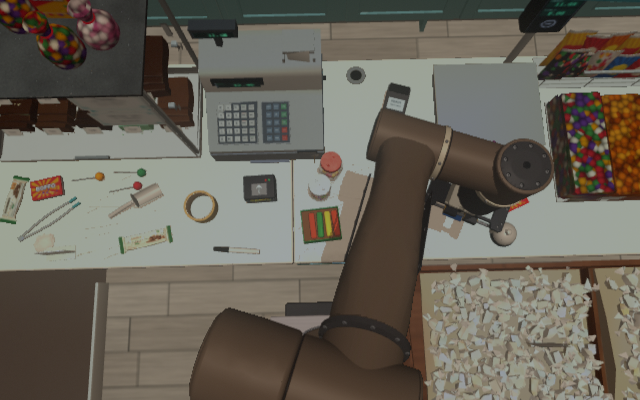

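```bash
python3 -m handwheel '[0,-2.1,-4.7,-2.6, 0,-4.2,-9.4,-5.3, 0,-6.3,-14.2,-7.9, 0,-8.4,-18.9,-10.6, 0,-10.6,-23.6,-13.2, 0,-12.7,-28.4,-15.8, 0,-14.8,-33.1,-18.5, 0,-16.9,-37.8,-21.1, 0,-19,-42.5,-23.8, 0,-21.1,-47.2,-26.4]' 
python3 - <<'E'
from h import *
p,Rm,st=tcp();print(st["time_s"],p.round(4),Rm.round(4).tolist(),np.degrees(np.arctan2(-Rm[0,2]*-1,-Rm[1,2])))
print("yaw",np.degrees(np.arctan2(Rm[1,1],Rm[0,1])))
d=np.array([.382,.1752,.0542])-p; print((Rm.T@d*100).round(2))
E
```

```text
time_s: 8.3
tcp_pos: [0.4184, 0.176, 0.1906]
eef_rot: [-48.5, 89.9, -136.4]
contact_force: [0.1, -1.2, -0.0]
gripper_width: 0.0115
8.3 [0.4184 0.176  0.1906] [[-0.0013, 0.9994, 0.0359], [-0.0012, 0.0359, -0.9994], [-1.0, -0.0013, 0.0012]] 2.055615836268897
yaw 2.0555269894357338
[13.64 -3.63 -0.07]
```

```bash
python3 -m handwheel '[0,-1.5,0,0, 1,-3,0,0, 3,-3.6,-0.1,0, 6,-3.6,-0.1,0, 9,-3.6,-0.1,0, 11.5,-3.6,-0.1,0, 13,-3.6,-0.1,0, 13.6,-3.6,-0.1,0, 13.6,-3.6,-0.1,0, 13.6,-3.6,-0.1,0]' 
python3 - <<'E'
from h import *
p,Rm,st=tcp();print(st["time_s"],p.round(4),"yaw",np.degrees(np.arctan2(Rm[1,1],Rm[0,1])))
t=cap("top");s=cap("side")
crop(t,220,150,340,250,6,"pics/t7.png");crop(s,300,120,420,220,6,"pics/s7.png")
E
```

```text
time_s: 9.55
tcp_pos: [0.3835, 0.1745, 0.056]
eef_rot: [133.2, 90.0, 45.1]
contact_force: [0.7, -0.3, -0.6]
gripper_width: 0.0118
9.55 [0.3835 0.1745 0.056 ] yaw 1.9448137613562226
```

View pics/t7.png

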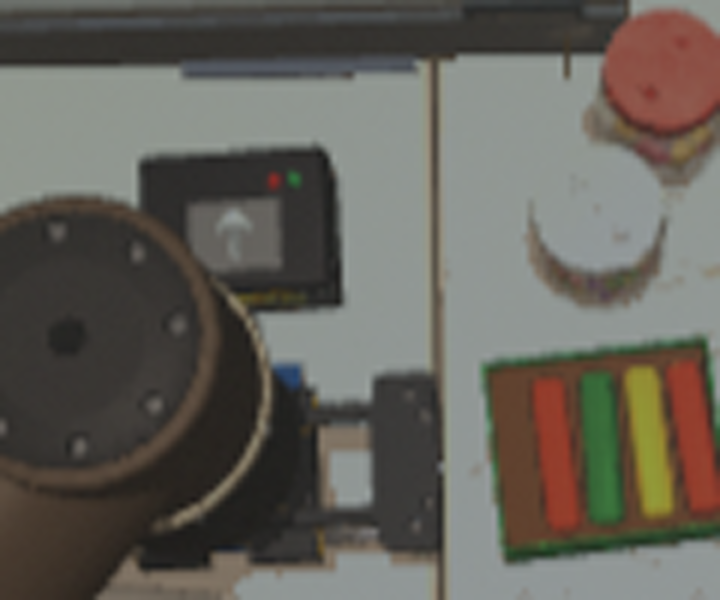

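View pics/s7.png

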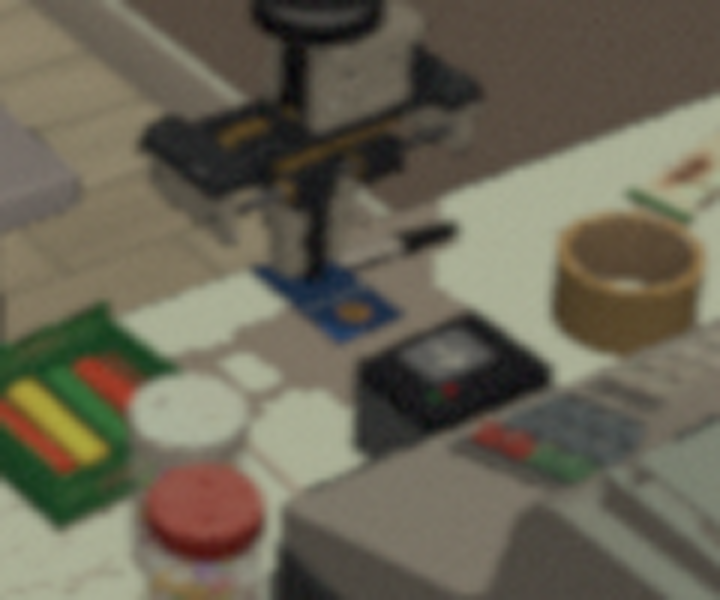

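```bash
cat > m.py <<'E'
from h import *
def inter(e1,e2):
    (a,b,_),(c,d,_)=e1,e2; A=np.array([b-a,-(d-c)]).T; k=np.linalg.solve(A,c-a); return a+(b-a)*k[0]
E
python3 - <<'E'
from m import *
s=cap("side");t=cap("top")
p,Rm,st=tcp();ex=Rm[:,1];ey=-Rm[:,2]
F=lambda q:((q[0]+.5)/6-.5+300,(q[1]+.5)/6-.5+120)
T=lambda q:((q[0]+.5)/6-.5+220,(q[1]+.5)/6-.5+150)
zb=p[2]-.0117+.004; print("p",p.round(4),"zb",zb)
er=edge(s,F((258,268)),F((340,343)),half=2.5);ef=edge(s,F((340,343)),F((402,313)),half=2.5);el=edge(s,F((356,277)),F((402,313)),half=2.5)
print([round(float(e[2]),2) for e in(er,ef,el)])
fr=inter(er,ef);fl=inter(el,ef)
for n,c in(("FR",fr),("FL",fl)):
    q=onz(s,c,zb)-p; print(n,c.round(1),"rel x,y mm",(q@ex*1000).round(1),(q@ey*1000).round(1),"expected px",proj(s,p+ex*.067+ey*(.025 if n=="FL" else -.025)+np.array([0,0,zb-p[2]])).round(1))
hsv=cv2.cvtColor(s["image"],cv2.COLOR_RGB2HSV)
yel=cv2.inRange(hsv,(10,100,80),(35,255,255));m=np.zeros_like(yel);m[168:176,353:365]=yel[168:176,353:365]
v,u=np.nonzero(m);q=onz(s,(u.mean(),v.mean()),zb)-p;print("chip",len(u),(q@ex*1000).round(1),(q@ey*1000).round(1))
print("reader S")
rf=edge(s,F((360,370)),F((468,314)),half=2.5);rl=edge(s,F((468,314)),F((550,370)),half=2.5);rr=edge(s,F((360,376)),F((425,428)),half=2)
for n,e in(("front",rf),("left",rl),("right",rr)):
    A,B=onz(s,e[0],.064),onz(s,e[1],.064); q=(A+B)/2-p; an=np.degrees(np.arctan2(*(B-A)[1::-1])); print(n,((A+B)/2).round(4),"rel",(q@ex*1000).round(1),(q@ey*1000).round(1),"ang",an.round(1),e[2].round(2))
for n,c in(("FLc",inter(rf,rl)),("FRc",inter(rf,rr))):
    P=onz(s,c,.064);q=P-p;print(n,P.round(4),(q@ex*1000).round(1),(q@ey*1000).round(1))
print("top")
e1=edge(t,T((142,158)),T((322,148)));e2=edge(t,T((322,148)),T((334,268)),half=2.5)
for n,e in(("rear",e1),("right",e2)):
    A,B=onz(t,e[0],.064),onz(t,e[1],.064); print(n,((A+B)/2).round(4),np.degrees(np.arctan2(*(B-A)[1::-1])).round(1))
q=onz(t,T((301,367)),zb)-p;print("T pass FR corner",(q@ex*1000).round(1),(q@ey*1000).round(1))
E
```

```text
p [0.3834 0.1746 0.056 ] zb 0.04831163775128948
[0.18, 0.15, 0.15]
FR [356. 177.] rel x,y mm 67.1 -28.3 expected px [356.7 176.6]
FL [367.1 172.1] rel x,y mm 66.5 21.9 expected px [367.9 171.9]
chip 8 46.5 -1.0
reader S
front [0.4844 0.1755 0.064 ] rel 101.0 -2.6 ang 96.0 0.16
left [0.516  0.2214 0.064 ] rel 134.1 42.3 ang 3.5 0.2
right [0.5279 0.1274 0.064 ] rel 142.8 -52.1 ang 0.3 0.17
FLc [0.4798 0.2192 0.064 ] 97.8 41.3
FRc [0.4895 0.1272 0.064 ] 104.4 -51.0
top
rear [0.5525 0.1829 0.064 ] -88.0
right [0.5232 0.1332 0.064 ] -175.1
T pass FR corner 64.2 -25.1
```

```bash
python3 -m handwheel '[0.2,1,0,0, 0.2,2,0,0, 0.2,2.6,0,0, 0.2,3,0,0, 0.2,3.3,0,0, 0.2,3.6,0,0, 0.2,3.9,0,0, 0.2,4.2,0,0, 0.2,4.5,0,0, 0.2,4.5,0,0]' 
python3 - <<'E'
from h import *
P=[];FF=[]
for _ in range(3):
    p,Rm,st=tcp();P.append(p);FF.append(st["contact_force"])
    s=cap("side")
print(np.mean(P,0).round(4),np.mean(FF,0).round(2),np.round(st["moment"],2),"yaw",np.degrees(np.arctan2(Rm[1,1],Rm[0,1])))
t=cap("top")
crop(t,220,150,340,250,6,"pics/t8.png");crop(s,300,120,420,220,6,"pics/s8.png")
E
```

```text
time_s: 11.0
tcp_pos: [0.4284, 0.176, 0.0536]
eef_rot: [130.3, 90.0, 42.3]
contact_force: [0.0, 0.6, -0.4]
gripper_width: 0.0121
[0.4283 0.1759 0.0535] [-0.02  0.22 -0.42] [-0.07  0.03  0.03] yaw 1.939633181324514
```

View pics/s8.png

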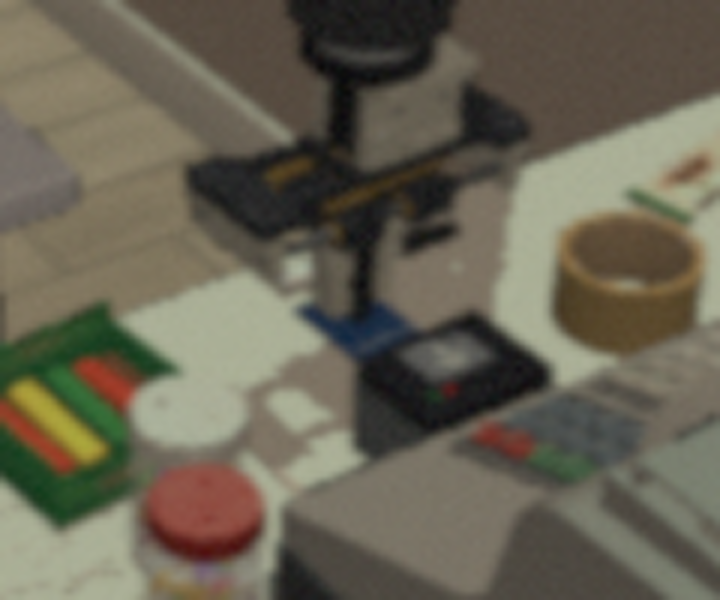

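View pics/t8.png

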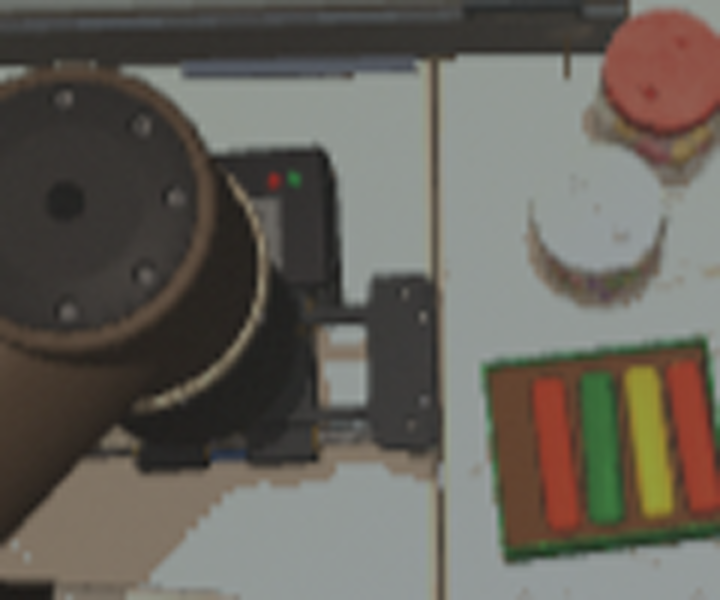

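```bash
python3 -m handwheel '[0,0.3,0,0, -0.05,0.6,0,0, -0.05,0.9,0,0, -0.05,1.2,0,0, -0.05,1.5,0,0, -0.05,1.8,0,0, -0.05,2.1,0,0, -0.05,2.3,0,0, -0.05,2.4,0,0, -0.05,2.4,0,0]' 
python3 - <<'E'
from h import *
P=[];FF=[]
for _ in range(3):
    p,Rm,st=tcp();P.append(p);FF.append(st["contact_force"])
    s=cap("side")
print(np.mean(P,0).round(4),np.mean(FF,0).round(2),np.round(st["moment"],2),"yaw",np.degrees(np.arctan2(Rm[1,1],Rm[0,1])))
t=cap("top")
crop(t,220,150,340,250,6,"pics/t9.png");crop(s,330,150,410,210,10,"pics/s9.png")
E
```

```text
time_s: 12.45
tcp_pos: [0.4522, 0.1767, 0.054]
eef_rot: [-61.5, 90.0, -149.6]
contact_force: [-0.1, 0.2, 0.3]
gripper_width: 0.0115
[0.4522 0.1767 0.054 ] [-0.03 -0.01 -0.03] [-0. -0. -0.] yaw 1.9472453076695382
```

View pics/s9.png

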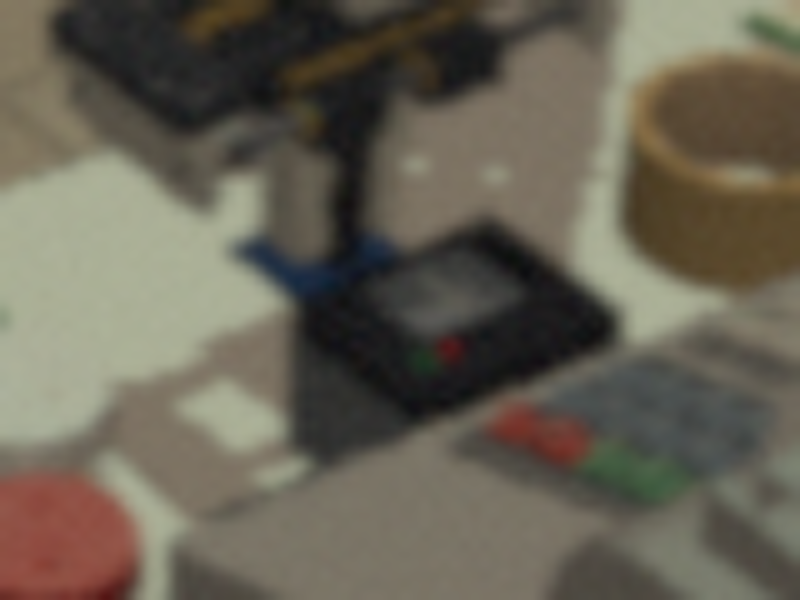

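```bash
python3 - <<'E'
from m import *
s=cap("side");p,Rm,st=tcp();ex=Rm[:,1];ey=-Rm[:,2]
F=lambda q:((q[0]+.5)/10-.5+330,(q[1]+.5)/10-.5+150)
zb=.0463
a=edge(s,F((237,247)),F((300,297)),half=2.5); b=edge(s,F((237,247)),F((266,236)),half=2,trim=.15)
c=inter(a,b);print(c,a[2],b[2],"exp",proj(s,[*(p-ex*.023-ey*.025)[:2],zb]))
for q in(c,F((237,247))):
    r=onz(s,q,zb)-p;print("rear R rel",(r@ex*1000).round(1),(r@ey*1000).round(1))
rf=edge(s,F((300,315)),F((490,222)),half=2.5);rl=edge(s,F((490,222)),F((615,318)),half=2.5);rr=edge(s,F((305,325)),F((415,412)),half=2)
for n,e in(("front",rf),("left",rl),("right",rr)):
    A,B=onz(s,e[0],.064),onz(s,e[1],.064);q=(A+B)/2-p;print(n,(q@ex*1000).round(1),(q@ey*1000).round(1),np.degrees(np.arctan2(*(B-A)[1::-1])).round(1))
E
```

```text
[352.60565197 174.29517207] 0.1708575209334778 0.13103422793189928 exp [352.88865711 174.13464685]
rear R rel -22.8 -26.4
rear R rel -21.7 -24.4
front 33.6 -0.8 95.2
left 66.3 43.2 2.0
right 75.3 -51.5 4.2
```

```bash
python3 -m handwheel '[0,0.05,0,0, 0,0.05,0,0, 0,0.05,0,0, 0,0.05,0,0, 0,0.05,0,0, 0,0.05,0,0, 0,0.05,0,0, 0,0.05,0,0, 0,0.05,0,0, 0,0.05,0,0]' 
python3 -m handwheel '[0,0,0,0, 0,0,0,0, 0,-0.5,0,0, 0,-1.2,0,0, 0,-2,0,0, 0,-3,0,0, 0,-4,0,0, 0,-5,0,0, 0,-5.8,0,0, 0,-6,0,0]'
python3 - <<'E'
from h import *
P=[]
for _ in range(3):
    p,Rm,st=tcp();P.append(p);s=cap("side")
print(st["time_s"],np.mean(P,0).round(4),"yaw",np.degrees(np.arctan2(Rm[1,1],Rm[0,1])),Rm.round(4).tolist())
crop(s,300,120,420,220,6,"pics/s10.png")
E
```

```text
time_s: 13.95
tcp_pos: [0.4527, 0.1767, 0.0541]
eef_rot: [-5.0, 90.0, -93.1]
contact_force: [0.1, 0.1, -0.9]
gripper_width: 0.0118
time_s: 15.2
tcp_pos: [0.3922, 0.1748, 0.0542]
eef_rot: [143.6, 90.0, 55.6]
contact_force: [1.0, -1.1, 0.2]
gripper_width: 0.0121
15.3 [0.3924 0.1748 0.0542] yaw 1.9745125743283771 [[0.0002, 0.9994, 0.0345], [0.0002, 0.0345, -0.9994], [-1.0, 0.0002, -0.0002]]
```

View pics/s10.png

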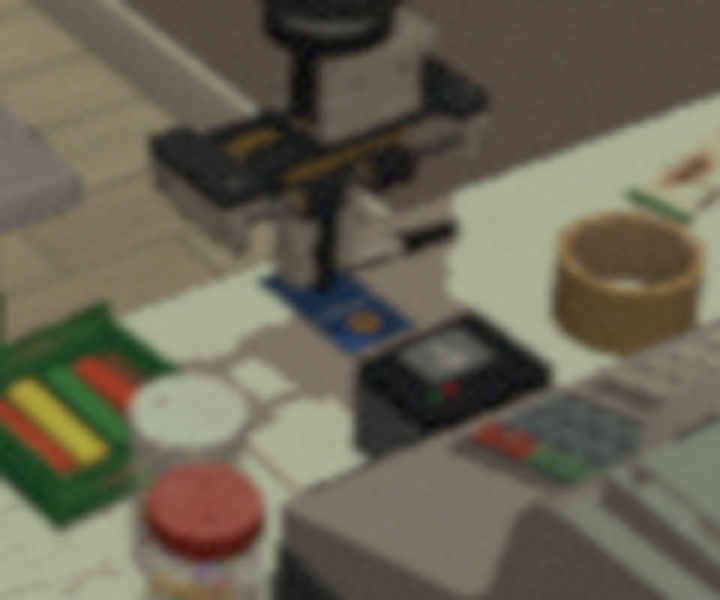

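```bash
python3 -m handwheel '[-0.5,0,0,0, -1.5,0,0,0, -3,0,0,0, -5,0,0,0, -7.5,0,0,0, -10,0.5,0,0, -12,1.2,0,0, -13.5,2,0,0, -14,2.7,0,0, -14,3,0,0]' 
python3 -m handwheel '[0,0.3,2,0, 0,0.7,6,0.9, 0,1.1,10.5,2, 0,1.5,15,3.1, 0,1.9,19.5,4.2, 0,2.4,24,5.3, 0,2.8,28.5,6.4, 0,3.2,32.5,7.5, 0,3.5,35.3,8.3, 0,3.6,36.5,8.7]' 
python3 - <<'E'
from h import *
P=[]
for _ in range(3):
    p,Rm,st=tcp();P.append(p);s=cap("side")
p=np.mean(P,0);print(st["time_s"],p.round(4),"yaw",np.degrees(np.arctan2(Rm[1,1],Rm[0,1])),Rm.round(4).tolist())
print((Rm.T@(np.array([.4706,-.1873,.0717])-p)*100).round(2))
E
```

```text
time_s: 16.6
tcp_pos: [0.423, 0.1757, 0.1942]
eef_rot: [153.6, 90.0, 65.5]
contact_force: [-0.4, -0.1, -1.3]
gripper_width: 0.0117
time_s: 17.85
tcp_pos: [0.4705, -0.1891, 0.193]
eef_rot: [-88.2, 89.9, 175.0]
contact_force: [-0.1, -0.6, -0.8]
gripper_width: 0.0119
17.95 [ 0.4706 -0.189   0.1931] yaw -6.844995717429777 [[-0.0016, 0.9929, -0.1192], [0.0001, -0.1192, -0.9929], [-1.0, -0.0016, 0.0001]]
[12.14 -0.   -0.17]
```

```bash
python3 -m handwheel '[2,0,-0.1,0, 4,0,-0.1,0, 6,0,-0.2,0, 8,0,-0.2,0, 9.5,0,-0.2,0, 10.7,0,-0.2,0, 11.5,0,-0.2,0, 12,0,-0.2,0, 12,0,-0.2,0, 12,0,-0.2,0]' 
python3 - <<'E'
from h import *
P=[]
for _ in range(3):
    p,Rm,st=tcp();P.append(p);s=cap("side")
p=np.mean(P,0);print(st["time_s"],p.round(4),"yaw",np.degrees(np.arctan2(Rm[1,1],Rm[0,1])))
t=cap("top");crop(s,235,175,315,235,10,"pics/s11.png");crop(t,360,150,440,210,10,"pics/t11.png")
E
```

```text
time_s: 19.25
tcp_pos: [0.4717, -0.1859, 0.0744]
eef_rot: [89.3, 90.0, -7.4]
contact_force: [-0.7, -0.1, -1.3]
gripper_width: 0.0117
19.35 [ 0.4716 -0.1859  0.0745] yaw -6.759696195410364
```

View pics/s11.png

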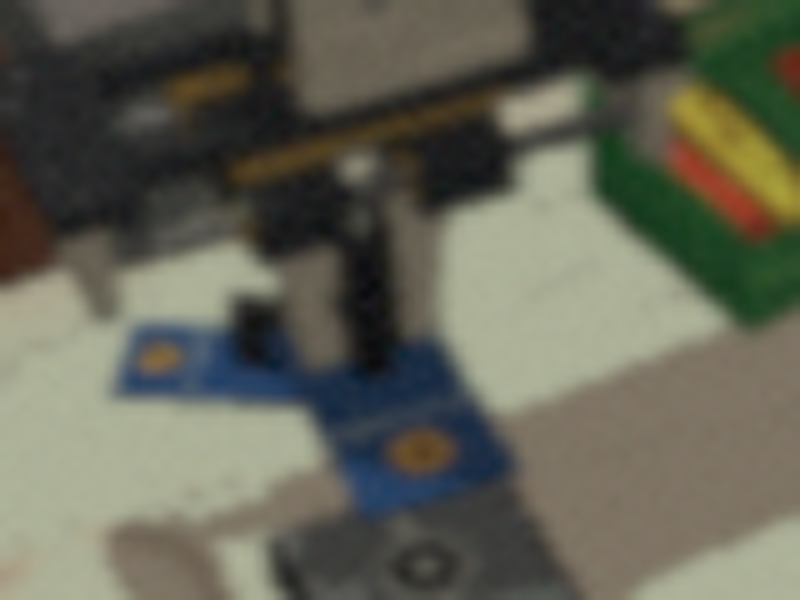

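View pics/t11.png

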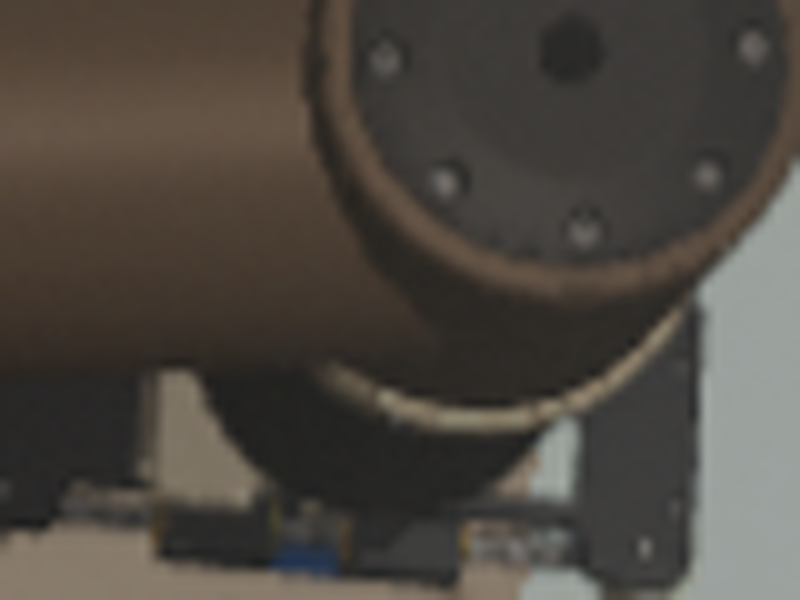

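```bash
python3 - <<'E'
from m import *
s=cap("side");p,Rm,st=tcp();ex=Rm[:,1];ey=-Rm[:,2]
F=lambda q:((q[0]+.5)/10-.5+235,(q[1]+.5)/10-.5+175)
zb=p[2]-.0117+.004
hsv=cv2.cvtColor(s["image"],cv2.COLOR_RGB2HSV)
yel=cv2.inRange(hsv,(8,90,60),(35,255,255));m=np.zeros_like(yel);m[216:225,271:284]=yel[216:225,271:284]
v,u=np.nonzero(m);c=np.array([u.mean(),v.mean()]);print("chip px",c,len(u),"exp",proj(s,[*(p+ex*.049)[:2],zb]))
for n,q in(("chip",c),("chiphand",F((421,451)))):
    r=onz(s,q,zb)-p;print(n,(r@ex*1000).round(1),(r@ey*1000).round(1))
r=onz(s,F((424,565)),.02);q=r-p;print("ring",r.round(4),(q@ex*1000).round(1),(q@ey*1000).round(1))
a=edge(s,F((316,410)),F((360,515)),half=2.5);b=edge(s,F((360,515)),F((515,475)),half=2.);d=edge(s,F((440,340)),F((515,475)),half=2.5)
for n,k in(("FR",inter(a,b)),("FL",inter(d,b))):
    r=onz(s,k,zb)-p;print(n,k.round(1),(r@ex*1000).round(1),(r@ey*1000).round(1))
for e in(a,d,b):
    A,B=onz(s,e[0],zb),onz(s,e[1],zb);print("ang",np.degrees(np.arctan2(*(B-A)[1::-1])).round(1),e[2].round(2))
e=edge(s,F((545,520)),F((580,598)),half=2.5,trim=.05);A,B=onz(s,e[0],.02),onz(s,e[1],.02);print("pad left ang",np.degrees(np.arctan2(*(B-A)[1::-1])).round(1))
E
```

```text
chip px [276.64705882 219.70588235] 17 exp [277.23342933 219.81926243]
chip 47.8 -1.4
chiphand 47.5 -1.3
ring [ 0.5177 -0.1949  0.02  ] 46.9 -3.5
FR [271.4 226.9] 70.4 -26.0
FL [286.3 221.7] 68.3 21.4
ang -6.7 0.19
ang -7.7 0.21
ang 85.7 0.35
pad left ang -6.6
```

```bash
python3 -m handwheel '[0.3,0,0.1,0, 0.8,0,0.2,0, 1.3,0,0.2,0, 1.8,0,0.2,0, 2.2,0,0.2,0, 2.5,0,0.2,0, 2.7,0,0.2,0, 2.75,0,0.2,0, 2.75,0,0.2,0, 2.75,0,0.2,0]' 
python3 - <<'E'
from m import *
P=[]
for _ in range(4):
    p,Rm,st=tcp();P.append(p);s=cap("side")
p=np.mean(P,0);print(st["time_s"],p.round(4),"yaw",np.degrees(np.arctan2(Rm[1,1],Rm[0,1])))
ex=Rm[:,1];ey=-Rm[:,2];zb=p[2]-.0117+.004
hsv=cv2.cvtColor(s["image"],cv2.COLOR_RGB2HSV)
e=proj(s,[*(p+ex*.049)[:2],zb]);x,y=np.round(e).astype(int)
yel=cv2.inRange(hsv,(8,90,60),(35,255,255));m=np.zeros_like(yel);m[y-5:y+6,x-7:x+8]=yel[y-5:y+6,x-7:x+8]
v,u=np.nonzero(m);c=np.array([u.mean(),v.mean()]);r=onz(s,c,zb);q=r-p
print("chip",c,"exp",e,r.round(4),(q@ex*1000).round(1),(q@ey*1000).round(1))
crop(s,235,175,315,235,10,"pics/s12.png");cv2.imwrite("pics/t12.png",cap("top")["image"][:,:,::-1])
E
```

```text
time_s: 20.75
tcp_pos: [0.4712, -0.1879, 0.0467]
eef_rot: [88.7, 90.0, -8.1]
contact_force: [0.1, -0.0, -1.0]
gripper_width: 0.0116
20.9 [ 0.4712 -0.1879  0.0467] yaw -6.752359178885677
chip [276.88235294 226.58823529] exp [277.22364545 226.76813436] [ 0.5186 -0.1941  0.039 ] 47.8 -0.7
```

View pics/s12.png

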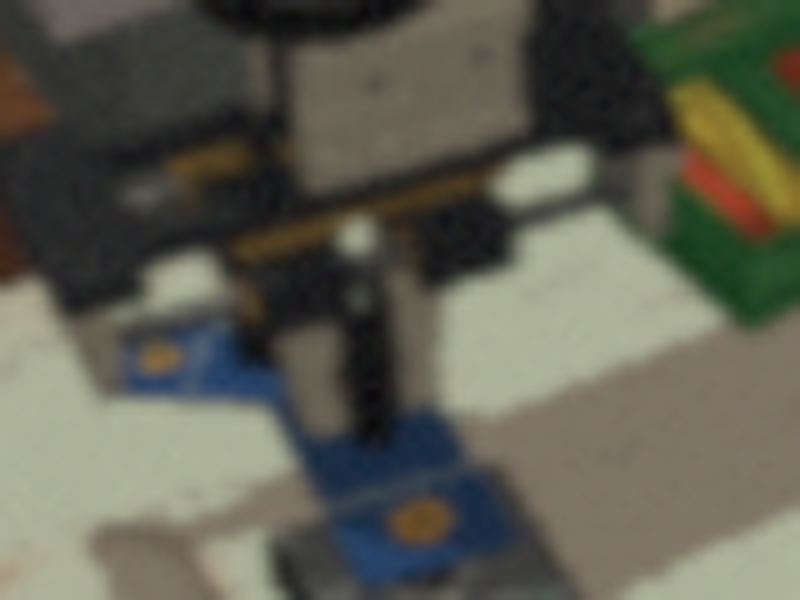

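View pics/t12.png

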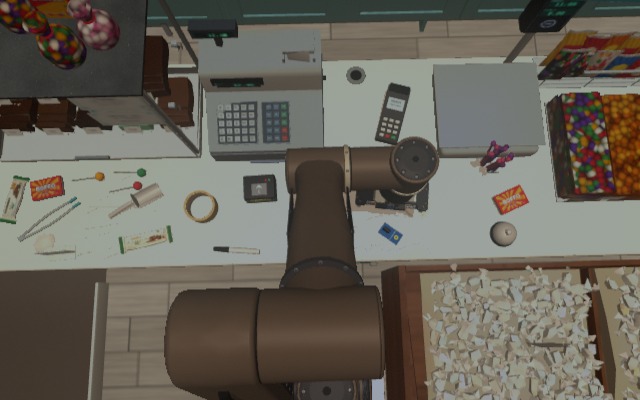

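```bash
python3 -m handwheel '[0,0,0.05,0, 0,0,0.05,0, 0,0,0.05,0, 0,0,0.05,0, 0,0,0.05,0, 0,0,0.05,0, 0,0,0.05,0, 0,0,0.05,0, 0,0,0.05,0, 0,0,0.05,0]'
python3 - <<'E'
from h import *
from plant import workorder
p,Rm,st=tcp();print(p.round(4),np.round(st["contact_force"],1),st["gripper_width"],np.round(st["qd"],2))
print(workorder.close_job())
E
```

```text
time_s: 22.25
tcp_pos: [0.471, -0.1883, 0.0466]
eef_rot: [130.4, 90.0, 33.7]
contact_force: [-0.6, 0.2, -0.4]
gripper_width: 0.012
[ 0.471  -0.1883  0.0466] [-0.6  0.2 -0.4] 0.012042149480121275 [-0.04 -0.03 -0.01  0.1  -0.07 -0.02]
the job is handed in; nothing more can be done
None
```

The job is handed in at about 22 s of robot time, with the arm still holding the pass over the pad. I took the full-size 90 x 50 mm pass, picked it up by its grip and slid it into the slot. It stayed there for over a second with the white line at the mouth. Then I drew it out, carried it over the goods and brought it down over the pad.

**Reader:** No contact force showed during insertion. The insertion depth was worked out from camera measurements, because the reader hid the blade's front from the side camera. Most readings put the white line within about 0.5 mm of the mouth. One said it was 1.4 mm short, and I went only 0.5 mm deeper. The two cameras disagreed by up to 4 mm on the reader's sideways position, so I aimed between them.

**Pad:**

| Check | Last reading |
|---|---|
| Height above the pad | about 15 mm, from the arm's pose and the height at which I gripped the pass |
| Chip position | within about 1 mm of the ring centre, from the arm's pose and the side camera |
| Direction | -6.75°; the stripes and pad edges measured -5.3° to -7.5° |
| Grip | steady at 12 mm, with about zero outside force |

Whether the pass was level was not measured separately. It rests on the tool pointing straight down.

In the last pictures the tape roll and reader looked undisturbed. The carton was only partly in view, and the arm hid both jars from above. The jars were last seen in place before I drew the pass out and crossed over them, with the pass clearing their lids by about 8 cm.

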